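# Turn the labelling plate over for the large jar

### The arm

A 6-joint arm with a two-finger parallel gripper is mounted at the origin on the work surface. World frame = base frame: x ahead of the robot, y to its left, z up, the work surface at z = 0. Lengths are in m, angles in degrees, forces in N, time in s.
With the tool pointing down it reaches from about 0.25 to 0.725 m from the base axis. Payload 9.7 kg.
Tool frame: the origin (TCP) lies between the finger pads; the fingertips stand 19 mm ahead of it and the grasp point (between the pads) is the TCP; z points along the fingers, y is the line along which they close (so a half turn about z gives the same grasp; the last joint's range is limited). The gripper opens to 85 mm and grips with 20 to 120 N. Pads are 22 mm wide; open, the fingers measure 114 mm over their backs; the gripper's body (76 mm by 85 mm) begins 54 mm behind the grasp point. The pads swing forward as they close: fully open they stand 13 mm farther back than shut.
Start: joints at [67.093, 4.979, 10.078, 95.1, 0, 90], TCP at [0.214, 0.507, 0.25] pointing down, gripper open.
Joint ranges: [-179.16, 179.16], [-48.56, 103.87], [-65.8, 70.77], [-126.05, 130.52], [-82.76, 87.17], [-180, 180]. Speed limits (degrees/s): [127.2, 127.2, 147.25, 180, 180, 180].

### API

Orientations are given as [roll, pitch, yaw] about the fixed x, y, z axes, in that order (R = Rz(yaw) Ry(pitch) Rx(roll)).
In Python, from workcell import telemetry, camera, calibration, workorder gives the robot as it stands.
- The arm moves only by the tool play_rows, never from a script. Its argument "increments" is a list of rows, each a list of 3 entries, a list of its own where there are three numbers: the shift along the tool's x, y, z in mm, then the turn, a rotation vector about the tool's x, y, z in degrees, then the closure, from 0 (fully open) to 1 (shut). In form: [[[x, y, z], [ax, ay, az], jaw], ...]. A call has 1 to 20 rows; each row is the pose to reach, as a shift and turn from the pose commanded when the call began, along the tool's axes at that moment; what a row does not reach only later rows make up. A row lasts 1/10 s, in which the tool goes at most 50 mm and 8.59 degrees, less where a joint would pass 70% of its speed; a pose out of reach is approached as far as the arm can. A call with a gripper value outside its range is refused whole. The fingers move at their own pace and stop on an object; "grip_force" is the grip in N (left out, the last holds). Time passes only in rows, so rows that repeat a pose let the fingers close. It gives the time, the measured TCP pose, the force, the opening and the grip force at its end, in the units of the state.
- telemetry.get_obs(): the state, without advancing time (a new reading comes with each control period).
- camera(name): name is "side" or "top" or "wrist"; returns (picture, depth): 480x640x3 uint8, red, green, blue; 480x640 float32, m along the optical axis (not along the pixel's ray), 0 where there is no reading.
- calibration(name): a dict with "vertical_fov" (degrees; the focal length in pixels is half the picture's height over the tangent of half this angle, whatever the lens; pixels are square), "cx", "cy" (the principal point, pixels), "rvec" (rotation vector, rad) and "tvec" (3), from world to camera coordinates, as OpenCV has them; the wrist camera has in their place "hand_eye" (4x4, takes a point from camera to tool coordinates, whose origin is the TCP and whose axes are the flange's). Camera axes: x right, y down, z forward; pixel columns grow to the right and rows downward; lengths in m; the calibration is good to about 2 mm. A picture is of the moment at which its call begins: read the wrist's pose just before it. calibration takes no time and is no camera call.
- workorder.job_done(): hands the job in; it is judged then, once.
The state is a dict: "time": time; "q": joint angles; "qd": joint speeds; "joint_efforts": joint torques, N m; "ee_pos": TCP position; "tcp_rot": TCP orientation; "wrist_force": force on the tool from outside, world axes, zero at the start; "torque": the same for the moment, N m; "opening": finger opening in m; "grasp_force": force on a finger pad.
Only numpy, scipy, OpenCV 4.12 (cv2) and the standard library are available. Lean on these libraries where they do the work, as an engineer would, in place of code of your own. Each camera call takes 0.05 s, during which the arm holds its last target. There are 200 camera calls.

### The job

Change the labelling jig over to the large jar. First lever the wide blue plate up on edge against the yellow rib, lower it gently over the rib (do not let it slam) so that it lies orange side up on the other half of the rails, and push it home, flat, centred on the rails, clear of the rib and against both red stops. Then turn the dial until its blue tick (40 on the scale) is at the index line, and last stand the tall orange-banded jar upright in the middle of the ring printed on the orange face; let go of everything and leave the small jars alone.

Things in the scene. Friction and masses are not known exactly. Their poses are not given: they have to be found in the camera images.
- jig: Fixed jig, origin on the table under the middle of its rib, z up. Grey base slab 170 mm in x, y -161 to +139 mm, 10 mm thick. Two aluminium rails along y at x = -57 and +57 mm, each 24 mm wide, y -156 to +134 mm, tops at z = 55 mm; between them an open channel 90 mm wide and 45 mm deep. The plate starts on the +y half and must end on the -y half.
- rib_top (a point): Middle of the top of the yellow rib, over the channel, axes as the jig. The rib is one block on each rail (24 mm in x), 12 mm thick (y -6 to +6 mm in the jig's frame), 12 mm above the rail tops; no rib across the channel between the rails.
- stops (a point): Midway between the two red stops, at their inner faces (y = -144 mm in the jig's frame). One stop on the -y end of each rail, 24 mm wide, 12 mm thick, 10 mm above the rail tops; nothing across the channel.
- plate: Loose stiff plastic plate, 160 (its x) by 130 (its y) by 10 mm (its z), 0.23 to 0.43 kg, origin at its centre. +z face blue with two printed rings; -z face orange with one ring. Starts blue up on the +y half of the rails, its -y edge 3 to 12 mm from the rib and parallel to it within 0.04 rad. Flipped and home, its centre is at y = -79 mm in the jig's frame and its +z points down.
- plate_edge (a point): Middle of the plate's -y edge face (half thickness), the edge next to the rib at the start: the one it turns on.
- plate_ring (a point): Centre of the white printed ring (64 to 74 mm diameter) on the plate's orange face, at the middle of that face.
- dial (a joint): Reading of the dial in rad, = the scale value now at the index line (40 on the scale is 0.698 rad). The reading grows as the dial turns anticlockwise seen from above. Friction about 0.06 N m; it stays where it is left. Range -0.1 to 2.8.
- dial_grip (a point): On the dial's axis, in its black bar grip, 42 mm above the table; turns with the dial. The bar is 66 mm long (point x), 16 mm thick (point y), its top 56 mm above the table. It stands on a white scale disc, 84 mm across, top 26 mm up, with ticks every 10 degrees: long red at 0, long blue at 40, small black elsewhere.
- dial_base: Fixed round grey base of the dial, 116 mm across, 14 mm high, origin on the table under the dial's axis. The black index line is on its rim on the -x side. The dial and the tall jar stand on the robot's left and right, in either order.
- big_jar_center (a point): Centre (half-way up) of the tall loose jar, 60 mm diameter, 110 mm high, straight-sided, aluminium lid (top 18 mm), paper label with orange band, 0.22 to 0.35 kg. z is its upward axis.
- jar_a_center (a point): Centre of a small bystander jar, 54 mm diameter, 72 mm high, blue band.
- jar_b_center (a point): Centre of a second such small jar.
- jar_c_center (a point): Centre of a third such small jar.
There are look-alikes about, which are no part of the job. Of the things that look like the plate, the smaller one is meant.

How it is judged (in metres and radians):
On the way, in this order (a step that is already met when the one before it is completed fails the run):
1. the plate stands on its edge against the rib (within 30 degrees of upright, that edge low and within 35 mm of the rib's middle) (angle between plate's own z axis and vertical between 1.05 and 2.09 rad and z of plate_edge in the frame of jig below 0.085 m and y of plate_edge in the frame of jig between -0.035 and 0.035 m), for 0.05 s.
2. the plate lies orange side up, flat on the other half of the rails, within 5 mm of the stops (angle between plate's own z axis and vertical above 3.105 rad and y of plate in the frame of jig between -0.083 and -0.074 m and x of plate in the frame of jig between -0.02 and 0.02 m and z of plate in the frame of jig between 0.057 and 0.063 m and angle between the x axis of plate and the x axis of jig, either way round below 0.06 rad), for 0.2 s.
3. the dial reads 40, within 4 degrees (value of joint dial between 0.628 and 0.768 rad), for 0.2 s.
4. the tall jar stands upright on the printed ring, within 15 mm of its centre (horizontal distance between big_jar_center and plate_ring below 0.015 m and angle between big_jar_center's own z axis and vertical below 0.08 rad and height (world z) of big_jar_center between 0.115 and 0.125 m), for 0.2 s.
At the end, for the whole second after the job is handed in: Plate at rest orange side up on the -y half of the rails: flat (2 deg), within 5 mm of the stops, square (3.4 deg), within 20 mm of the jig's middle in x; dial reads 40 within 4 degrees; tall jar upright on the orange face, within 15 mm of the ring's centre (all of step 2 and all of step 3 and all of step 4 and linear speed of plate below 0.02 m/s); the robot touches nothing.
It fails at once if the plate slams down (turns faster than 8 rad/s) (angular speed of plate above 8 rad/s).
It fails at once if the tall jar is tipped over (angle between big_jar_center's own z axis and vertical above 0.7 rad).
It fails at once if a small jar is moved more than 30 mm (distance of any of jar_a_center, jar_b_center, jar_c_center from where it was at the start of the episode above 0.03 m).
It also fails if it takes over 72 s, if anything falls off the work surface, if the arm or the gripper's body presses on something with over 40 N, if the wrist force passes 120 N, or if a joint passes its speed limit or range.

## Working session

There is one attempt and no reset: what is moved stays moved. The work goes in short steps, Python scripts to look and compute and a tool call to move; the robot and the scene stay as the last step left them, time stands still between calls to the robot, and variables do not carry over. Pictures are saved under pics/ and viewed, at most 10 in all, crops included, and the job is handed in when it is done.

Besides the shell and the picture viewer there is one more tool, called after "Emit:" as name([rows], argument=value, ...), one row to a line, values as JSON. play_rows: Moves the arm, as the interface text tells. Its arguments: {"type":"object","properties":{"increments":{"type":"array"},"grip_force":{"type":"number"}},"required":["increments"]}

```bash
ls; mkdir -p pics; cat > h.py <<'E'
import numpy as np, cv2
from workcell import telemetry, camera, calibration, workorder
from scipy.spatial.transform import Rotation as R
def obs():
    o=telemetry.get_obs(); return o
def cloud(name):
    o=telemetry.get_obs(); im,d=camera(name); c=calibration(name)
    f=240/np.tan(np.radians(c['vertical_fov'])/2)
    v,u=np.mgrid[:480,:640]
    P=np.stack([(u-c['cx'])/f*d,(v-c['cy'])/f*d,d],-1)
    if 'hand_eye' in c:
        H=np.array(c['hand_eye']); P=P@H[:3,:3].T+H[:3,3]
        Rt=R.from_euler('xyz',o['tcp_rot'],degrees=True).as_matrix()
        P=P@Rt.T+np.array(o['ee_pos'])
    else:
        Rm=cv2.Rodrigues(np.array(c['rvec'],float))[0]; P=(P-np.array(c['tvec']).ravel())@Rm
    P[d==0]=np.nan
    return im,d,P
def save(im,fn): cv2.imwrite(fn,im[...,::-1])
E
python3 - <<'E'
from h import *
print(telemetry.get_obs())
for n in ['top','side']:
    im,d,P=cloud(n); save(im,f'pics/{n}0.png'); np.savez(f'pics/{n}0.npz',im=im,P=P); print(calibration(n))
print(calibration('wrist'))
E
```

```text
pics
{'time': 0.0, 'q': array([6.70944261e+01, 5.01202743e+00, 1.00352817e+01, 9.50998499e+01,
       8.67184473e-04, 8.99993529e+01]), 'qd': array([-0.02344264, -0.07698813, -0.0140269 ,  0.10144218,  0.03381224,
       -0.01260633]), 'joint_efforts': array([-2.55414079e-04, -5.20385778e+01,  4.64806008e+01,  1.61489344e-02,
        4.35288030e-05,  1.27994997e-05]), 'ee_pos': array([0.2139859 , 0.50644846, 0.24958157]), 'tcp_rot': array([-1.79923404e+02, -8.68048774e-04,  1.57095072e+02]), 'wrist_force': array([-0.09757277,  0.37593881,  0.58111603]), 'torque': array([-0.01188123, -0.02919487,  0.01782277]), 'grasp_force': 0.0, 'opening': 0.08534588854656514}
{'vertical_fov': 46.441908815850866, 'cx': 320.26610661658185, 'cy': 247.0158227197693, 'rvec': array([ 2.13429761, -2.12017052,  0.20034749]), 'tvec': array([-0.0313764 ,  0.52413995,  1.48370613])}
{'vertical_fov': 56.52103705986901, 'cx': 321.0048974937461, 'cy': 240.01096812391964, 'rvec': array([ 2.09236826, -0.13627027,  0.07586371]), 'tvec': array([-0.51885515,  0.09545908,  1.31882977])}
{'vertical_fov': 65.9884971828664, 'cx': 318.8361304353958, 'cy': 238.80586531708312, 'hand_eye': array([[-3.84117602e-04, -9.58225022e-01, -2.86015140e-01,
         7.33231640e-02],
       [ 9.99999884e-01, -2.84690723e-04, -3.89209409e-04,
         6.73187971e-04],
       [ 2.91524337e-04, -2.86015257e-01,  9.58225020e-01,
        -1.22823855e-01],
       [ 0.00000000e+00,  0.00000000e+00,  0.00000000e+00,
         1.00000000e+00]])}
```

View pics/top0.png

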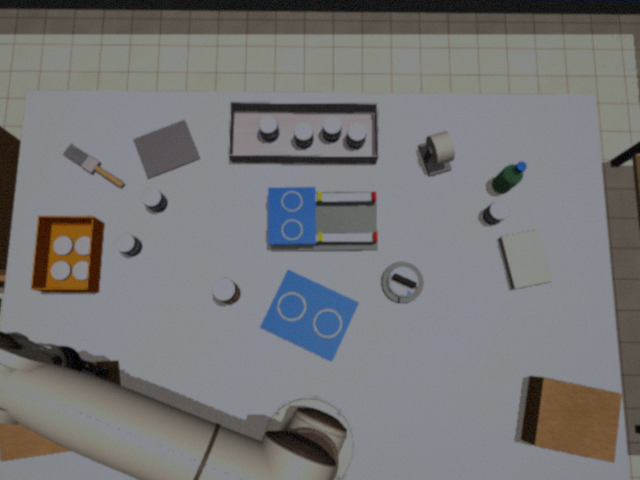

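View pics/side0.png

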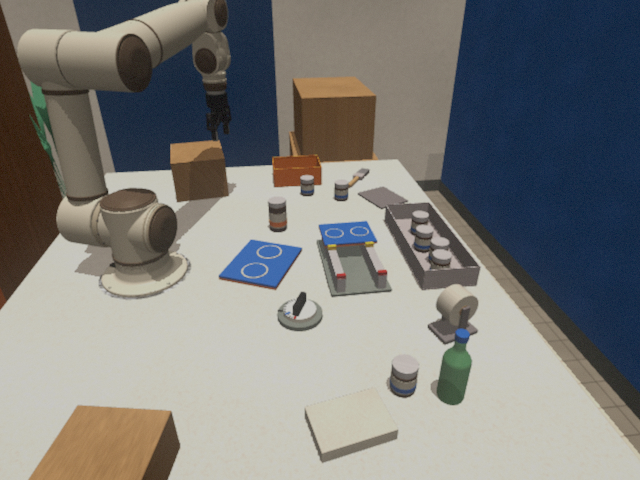

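The top view has +x up and +y left. It shows the small blue plate on the left rails at about (292,217), with the rib at x≈319 and the red stops at x≈375. The tall jar is at (224,291), the dial at (403,283), and the large decoy plate at (310,315).

```bash
python3 - <<'E'
from h import *
z=np.load('pics/top0.npz'); im=z['im']; P=z['P']
hsv=cv2.cvtColor(im,cv2.COLOR_RGB2HSV)
H,S,V=[hsv[...,i].astype(int) for i in range(3)]
vv,uu=np.mgrid[:480,:640]
def box(m,u0,u1,v0,v1): return m&(uu>=u0)&(uu<=u1)&(vv>=v0)&(vv<=v1)
def rep(n,m):
    q=P[m];q=q[~np.isnan(q).any(1)]
    r=cv2.minAreaRect((q[:,:2]*1000).astype(np.float32))
    print(n,len(q),'med',np.median(q,0).round(4),'rect',np.round(r[0],1),np.round(r[1],1),round(r[2],2))
rep('plate',box((H>100)&(H<125)&(S>120)&(P[...,2]>.05),255,325,180,255))
rep('ribA',box((H>18)&(H<35)&(S>120),312,325,185,210))
rep('ribB',box((H>18)&(H<35)&(S>120),312,325,225,250))
red=((H<8)|(H>172))&(S>120)
rep('stopA',box(red,365,382,185,205)); rep('stopB',box(red,365,382,228,250))
rep('railA',box((S<60)&(abs(P[...,2]-.055)<.008),322,370,185,208))
rep('railB',box((S<60)&(abs(P[...,2]-.055)<.008),322,370,228,248))
rep('base',box(P[...,2]<.03,265,385,180,255)&(P[...,2]>.006))
rep('jar',box(P[...,2]>.1,200,250,270,315))
rep('dbar',box((P[...,2]>.04)&(V<70),380,430,260,310))
rep('dscale',box((P[...,2]>.020)&(P[...,2]<.034),380,430,260,310))
rep('dbase',box((P[...,2]>.008),375,430,255,315))
crop=im[255:312,375:432]; save(cv2.resize(crop,None,fx=10,fy=10,interpolation=cv2.INTER_CUBIC),'pics/dial0.png')
print(P[150,300],P[160,300])
rep('tray',box(P[...,2]>.03,225,382,98,170))
E
```

```text
plate 2293 med [0.6077 0.0506 0.0645] rect [608.7  50.3] [161.6 127.3] 1.24
ribA 29 med [ 0.6624 -0.0235  0.0662] rect [663.7 -23.8] [ 8.  24.9] 83.14
ribB 32 med [ 0.5506 -0.0269  0.066 ] rect [555.9 -25.5] [37.   8.2] 0.71
stopA 33 med [ 0.6661 -0.1727  0.0643] rect [ 665.  -173.5] [25.7  9.4] 1.12
stopB 34 med [ 0.5518 -0.1743  0.0644] rect [ 552.3 -175.3] [ 8.6 25.6] 88.16
railA 437 med [ 0.6637 -0.0987  0.0543] rect [664.6 -98.5] [ 27.7 133.9] 1.52
railB 416 med [ 0.5496 -0.101   0.0543] rect [550.6 -98.5] [ 26.  132.3] 1.22
base 2212 med [ 0.5984 -0.0891  0.0103] rect [618.4 -39.4] [220.  341.5] 0.43
jar 426 med [0.3993 0.222  0.1093] rect [400.  221.6] [58.5 58.5] 16.49
dbar 144 med [ 0.4316 -0.2543  0.0538] rect [ 432.7 -254.5] [62.7 15.8] 65.42
dscale 529 med [ 0.4269 -0.2542  0.0252] rect [ 429.8 -255.5] [ 90.8 102.1] 85.02
dbase 1328 med [ 0.4295 -0.2536  0.0211] rect [ 422.8 -257.1] [153.2 144.8] 76.82
[0.81760996 0.0325555  0.00909674] [0.77848432 0.03129231 0.03396319]
tray 3413 med [0.8529 0.0059 0.0604] rect [858.8  22. ] [166.  421.5] 0.17
```

View pics/dial0.png

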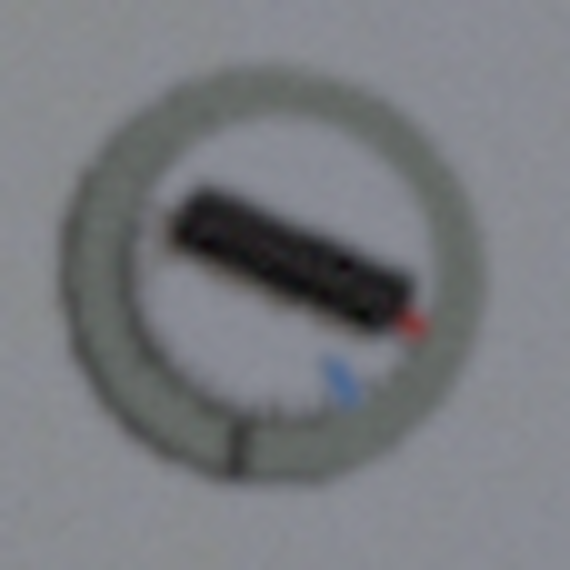

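```bash
cat >> h.py <<'E'
def rows(tg):
    """tg: list of (pos m, phi deg tilt about jig x, yaw deg); prints rows relative to present pose"""
    o=telemetry.get_obs(); p0=np.array(o['ee_pos']); R0=R.from_euler('xyz',o['tcp_rot'],degrees=True)
    for p,phi,yaw in tg:
        Rt=R.from_euler('z',yaw,degrees=True)*R.from_euler('x',180+phi,degrees=True)
        d=R0.inv().apply(np.array(p)-p0)*1000; w=(R0.inv()*Rt).as_rotvec(degrees=True)
        print([d.round(1).tolist(),w.round(1).tolist()])
E
python3 - <<'E'
from h import *
rows([((.607,.19,.22),0,1.2),((.607,.19,.22),-45,1.2)])
E
```

```text
[[-485.2, -138.5, 29.8], [-0.0, 0.1, 155.9]]
[[-485.2, -138.5, 29.8], [-12.9, -60.1, 145.3]]
```

Emit:
play_rows([
  [[-485,-138.5,30],[0,0,156],0.4],
  [[-485,-138.5,30],[0,0,156],0.4],
  [[-485,-138.5,30],[0,0,156],0.4],
  [[-485,-138.5,30],[0,0,156],0.4],
  [[-485,-138.5,30],[0,0,156],0.4],
  [[-485,-138.5,30],[0,0,156],0.4],
  [[-485,-138.5,30],[0,0,156],0.4],
  [[-485,-138.5,30],[0,0,156],0.4],
  [[-485,-138.5,30],[0,0,156],0.4],
  [[-485,-138.5,30],[0,0,156],0.4],
  [[-485,-138.5,30],[0,0,156],0.4],
  [[-485,-138.5,30],[0,0,156],0.4],
  [[-485,-138.5,30],[0,0,156],0.4],
  [[-485,-138.5,30],[0,0,156],0.4],
  [[-485,-138.5,30],[0,0,156],0.4],
  [[-485,-138.5,30],[0,0,156],0.4],
  [[-485,-138.5,30],[0,0,156],0.4],
  [[-485,-138.5,30],[0,0,156],0.4],
  [[-485,-138.5,30],[0,0,156],0.4],
], grip_force=40)

```text
time: 2.0
ee_pos: [0.6191, 0.1176, 0.2197]
tcp_rot: [-176.6, 0.3, 9.4]
wrist_force: [0.5, 0.1, 1.0]
opening: 0.0511
grasp_force: 0.0
```

```bash
python3 - <<'E'
from h import *
o=obs(); print(o['ee_pos'],o['tcp_rot'],o['q'],o['qd'])
rows([((.607,.19,.22),-22,1.2),((.607,.19,.22),-45,1.2)])
E
```

```text
[0.61909958 0.11761029 0.21972754] [-176.64635698    0.28462366    9.39924662] [  9.3414921   16.05332534  19.34715688  93.58183937   3.35335441
 179.94214713] [-15.5372997   -2.50687273  -3.10003869  -0.03865499   4.28490878
  -0.05172762]
[[-0.1, -73.3, 4.0], [-25.3, -1.1, 8.2]]
[[-0.1, -73.3, 4.0], [-48.2, -2.7, 8.0]]
```

```bash
python3 - <<'E'
from h import *
rows([((.607,.19,.22),0,90),((.607,.19,.22),0,180),((.607,.19,.22),45,181.2)])
E
```

```text
[[-0.1, -73.3, 4.0], [-3.0, -2.1, -80.6]]
[[-0.1, -73.3, 4.0], [-0.8, -5.0, -170.5]]
[[-0.1, -73.3, 4.0], [4.0, -70.5, -157.1]]
```

Emit:
play_rows([
  [[0,-73,4],[0,0,-8.5],0.4],
  [[0,-73,4],[0,0,-17],0.4],
  [[0,-73,4],[0,0,-25.5],0.4],
  [[0,-73,4],[0,0,-34],0.4],
  [[0,-73,4],[0,0,-42.5],0.4],
  [[0,-73,4],[0,0,-51],0.4],
  [[0,-73,4],[0,0,-59.5],0.4],
  [[0,-73,4],[0,0,-68],0.4],
  [[0,-73,4],[0,0,-76.5],0.4],
  [[0,-73,4],[0,0,-85],0.4],
  [[0,-73,4],[0,0,-93.5],0.4],
  [[0,-73,4],[0,0,-102],0.4],
  [[0,-73,4],[0,0,-110],0.4],
  [[0,-73,4],[0,0,-118.5],0.4],
  [[0,-73,4],[0,0,-127],0.4],
  [[0,-73,4],[0,0,-135.5],0.4],
  [[0,-73,4],[0,0,-144],0.4],
  [[0,-73,4],[0,0,-152.5],0.4],
  [[0,-73,4],[0,0,-161],0.4],
  [[0,-73,4],[0,0,-170],0.4],
])

```text
time: 4.0
ee_pos: [0.6067, 0.1914, 0.2202]
tcp_rot: [176.8, -0.8, 179.5]
wrist_force: [-0.3, -0.1, -0.1]
opening: 0.0509
grasp_force: 0.0
```

```bash
python3 - <<'E'
from h import *
o=obs(); print(o['ee_pos'],o['tcp_rot'],o['q'],o['qd'])
rows([((.607,.19,.22),50,181.2)])
E
```

```text
[0.60667227 0.19140062 0.22022544] [176.78896536  -0.83045478 179.53259894] [16.12488014 16.51344146 19.96930521 93.33379689  3.31433141 16.61908986] [-1.56820337e-02  8.45487140e-02  9.31299502e-02  7.02847352e-02
 -7.61824676e-02 -8.53741559e+01]
[[-0.3, -1.4, 0.1], [53.2, -1.5, -1.2]]
```

Emit:
play_rows([
  [[0,-1,0],[8,0,-1],0.4],
  [[0,-1,0],[16,0,-1],0.4],
  [[0,-1,0],[24,0,-1],0.4],
  [[0,-1,0],[32,-1,-1],0.4],
  [[0,-1,0],[40,-1,-1],0.4],
  [[0,-1,0],[48,-1,-1],0.4],
  [[0,-1,0],[53,-1.5,-1],0.4],
  [[0,-1,0],[53,-1.5,-1],0.4],
])

```text
time: 4.8
ee_pos: [0.6064, 0.1921, 0.2165]
tcp_rot: [-130.0, -0.2, -179.2]
wrist_force: [0.5, -0.1, -0.9]
opening: 0.051
grasp_force: 0.0
```

```bash
python3 - <<'E'
from h import *
o=obs(); print(o['ee_pos'],o['tcp_rot'],o['q'],o['qd'])
im,d,P=cloud('wrist'); save(im,'pics/w1.png')
im,d,P=cloud('side'); save(im,'pics/s1.png')
E
```

```text
[0.60639007 0.19207537 0.21651093] [-129.96670342   -0.19319793 -179.21871002] [ 33.2373661   42.10713607  42.21418716 122.854645   -40.2064308
  44.64205526] [-2.31714423 -4.40947085 -0.64435574 -3.76860221  3.75427089 -4.64930988]
```

```bash
python3 - <<'E'
from h import *
rows([((.607,.1507,.1111),50,181.2),((.607,.1047,.0725),50,181.2)])
E
```

```text
[[0.4, 56.9, 100.8], [0.3, -0.4, -0.4]]
[[1.0, 56.5, 160.9], [0.3, -0.4, -0.4]]
```

Emit:
play_rows([
  [[0,20,30],[0,0,0],0.4],
  [[0.5,40,60],[0,0,0],0.4],
  [[0.5,57,90],[0,-0.4,-0.4],0.4],
  [[0.5,57,101],[0,-0.4,-0.4],0.4],
  [[0.5,57,101],[0,-0.4,-0.4],0.4],
  [[1,57,120],[0,-0.4,-0.4],0.4],
  [[1,57,140],[0,-0.4,-0.4],0.4],
  [[1,57,161],[0,-0.4,-0.4],0.4],
  [[1,57,161],[0,-0.4,-0.4],0.4],
])

```text
time: 5.8
ee_pos: [0.6074, 0.1031, 0.0743]
tcp_rot: [-130.3, 0.2, -178.9]
wrist_force: [-0.4, 1.3, 0.6]
opening: 0.0511
grasp_force: 0.0
```

```bash
python3 - <<'E'
from h import *
o=obs(); print(o['ee_pos'],o['tcp_rot'],o['q'],o['wrist_force'])
im,d,P=cloud('wrist'); im2,d2,P2=cloud('side')
save(np.hstack([cv2.resize(im,(400,300)),cv2.resize(im2[170:320,240:440],(400,300))]),'pics/c2.png')
E
```

```text
[0.60741784 0.10305347 0.0743306 ] [-1.30303617e+02  1.51452451e-01 -1.78926849e+02] [ 26.88986284  34.6136231   16.05909149  98.51582111 -43.41325771
  36.83468517] [-0.37319959  1.26897029  0.55709141]
```

View pics/c2.png

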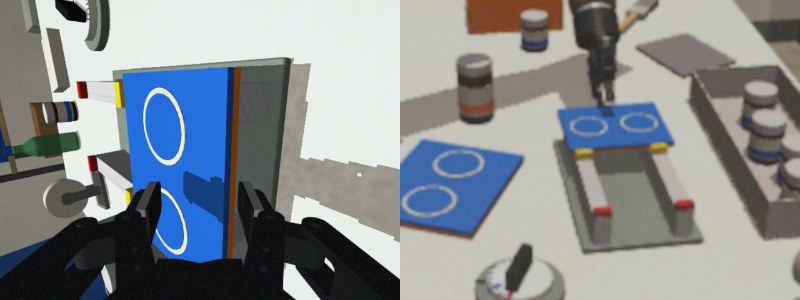

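```bash
python3 - <<'E'
from h import *
t=[((.6074,.091,.0713),50,181.2)]
for a in range(5,41,5):
    a=np.radians(a); t.append(((.6074,-.0188+.13*np.cos(a)-.0202,.055+.13*np.sin(a)+.0163),50,181.2))
rows(t)
E
```

```text
[[0.7, -5.8, 13.0], [0.3, 0.1, -0.2]]
[[0.6, -14.8, 6.1], [0.3, 0.1, -0.2]]
[[0.6, -24.3, -0.1], [0.3, 0.1, -0.2]]
[[0.6, -34.3, -5.4], [0.3, 0.1, -0.2]]
[[0.7, -44.8, -9.8], [0.3, 0.1, -0.2]]
[[0.7, -55.6, -13.2], [0.3, 0.1, -0.2]]
[[0.8, -66.6, -15.8], [0.3, 0.1, -0.2]]
[[0.9, -77.9, -17.3], [0.3, 0.1, -0.2]]
[[1.0, -89.2, -17.9], [0.3, 0.1, -0.2]]
```

Emit:
play_rows([
  [[0.5,-2,13],[0,0,0],0.4],
  [[0.5,-6,13],[0,0,0],0.4],
  [[0.5,-15,6],[0,0,0],0.4],
  [[0.5,-24,0],[0,0,0],0.4],
  [[0.5,-34,-5.5],[0,0,0],0.4],
  [[0.5,-45,-10],[0,0,0],0.4],
  [[0.5,-55.5,-13],[0,0,0],0.4],
  [[0.5,-66.5,-16],[0,0,0],0.4],
  [[1,-78,-17],[0,0,0],0.4],
  [[1,-89,-18],[0,0,0],0.4],
  [[1,-89,-18],[0,0,0],0.4],
  [[1,-89,-18],[0,0,0],0.4],
])

```text
time: 7.1
ee_pos: [0.6069, 0.0603, 0.1526]
tcp_rot: [-130.2, 0.1, -178.8]
wrist_force: [-0.2, 1.8, -0.5]
opening: 0.0513
grasp_force: 0.8
```

```bash
python3 - <<'E'
from h import *
o=obs(); print(o['ee_pos'],o['tcp_rot'],o['q'],o['wrist_force'])
im,d,P=cloud('wrist'); im2,d2,P2=cloud('side')
save(np.hstack([cv2.resize(im,(400,300)),cv2.resize(im2[170:320,240:440],(400,300))]),'pics/c3.png')
E
```

```text
[0.60686106 0.06025474 0.15257916] [-1.30249327e+02  9.39903624e-02 -1.78838904e+02] [ 23.60148564  28.68294361  16.6906743  102.20704288 -44.89825167
  32.60740261] [-0.19214565  1.8193485  -0.52864776]
```

View pics/c3.png

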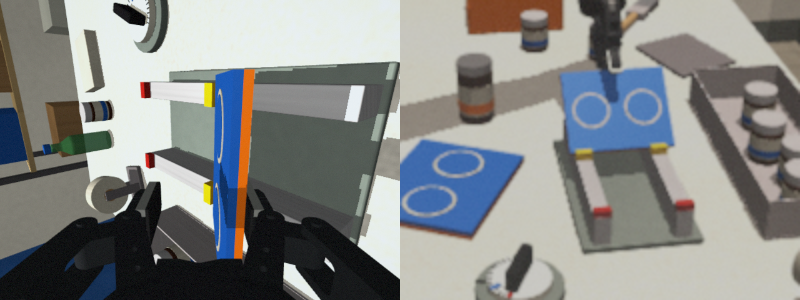

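Emit:
play_rows([
  [[0,0,0],[0,0,0],0.5],
  [[0,3,0],[0,0,0],0.6],
  [[0,7,0],[0,0,0],0.7],
  [[0,11,0],[0,0,0],0.8],
  [[0,15,0],[0,0,0],0.95],
  [[0,18,0],[0,0,0],1],
  [[0,20,0],[0,0,0],1],
  [[0,20,0],[0,0,0],1],
  [[0,20,0],[0,0,0],1],
  [[0,20,0],[0,0,0],1],
], grip_force=50)

```text
time: 8.2
ee_pos: [0.6067, 0.0734, 0.1375]
tcp_rot: [-130.2, 0.1, -178.8]
wrist_force: [-0.9, 2.7, 3.1]
opening: 0.009
grasp_force: 49.7
```

```bash
python3 - <<'E'
from h import *
o=obs(); print(o['ee_pos'],o['tcp_rot'],o['q'],o['wrist_force'],o['torque'])
im,d,P=cloud('wrist'); im2,d2,P2=cloud('side')
save(np.hstack([cv2.resize(im,(400,300)),cv2.resize(im2[170:320,240:440],(400,300))]),'pics/c4.png')
hsv=cv2.cvtColor(im,cv2.COLOR_RGB2HSV);m=(hsv[...,0]>100)&(hsv[...,0]<125)&(hsv[...,1]>150)&(P[...,2]>.03)&(np.abs(P[...,0]-.607)<.1)&(P[...,1]<.13)&(P[...,1]>-.03)
q=P[m];q=q[~np.isnan(q).any(1)];c=np.median(q,0);u,s,v=np.linalg.svd((q-c),full_matrices=False);print(len(q),c,v[2],q.min(0),q.max(0))
E
```

```text
[0.60666184 0.07339295 0.13749896] [-1.30242682e+02  9.14674291e-02 -1.78811898e+02] [ 24.65401504  30.07903017  16.85450133 101.90368869 -44.47494775
  33.92129113] [-0.88486028  2.74817493  3.12912007] [ 0.58675879  0.19820284 -0.18443313]
5111 [0.58455108 0.07910735 0.14468648] [-0.01739465  0.95427219 -0.29843259] [0.52882886 0.0601342  0.12368624] [0.63919982 0.12990217 0.22695085]
```

```bash
cat >> h.py <<'E'
def tcp_for(pt,yz,phi,x=.607):
    "TCP so that tool point (y,z)=yz [mm] lies at world (y,z)=pt"
    f=np.radians(phi); zt=np.array([-np.sin(f),-np.cos(f)]); yt=np.array([np.cos(f),-np.sin(f)])
    p=np.array(pt)-yz[0]/1000*yt-yz[1]/1000*zt
    return (x,p[0],p[1])
E
python3 - <<'E'
from h import *
A=(4,124);B=(-6,124);t=[]
for f in (42,34,26,18,10,2): t.append((tcp_for((-.0180,.0575),A,f),f,181.2))
for z in (.066,.077): t.append((tcp_for((-.018,z),A,0),0,181.2))
t.append((tcp_for((-.036,.077),B,0),0,181.2)); t.append((tcp_for((-.045,.075),B,0),0,181.2))
rows(t)
E
```

```text
[[-0.1, -18.7, -0.9], [-7.8, 0.1, -0.1]]
[[0.1, -35.5, 3.2], [-15.8, 0.1, -0.1]]
[[0.5, -51.6, 9.5], [-23.8, 0.1, -0.1]]
[[0.8, -66.7, 18.1], [-31.8, 0.1, -0.1]]
[[1.1, -80.4, 28.7], [-39.8, 0.1, -0.1]]
[[1.5, -92.5, 41.0], [-47.8, 0.1, -0.1]]
[[1.6, -101.7, 38.9], [-49.8, 0.1, -0.1]]
[[1.5, -110.1, 31.8], [-49.8, 0.1, -0.1]]
[[1.7, -115.3, 37.9], [-49.8, 0.1, -0.1]]
[[1.9, -119.6, 46.0], [-49.8, 0.1, -0.1]]
```

Emit:
play_rows([
  [[0,-18.5,-1],[-8,0,0],1],
  [[0,-35.5,3],[-16,0,0],1],
  [[0.5,-51.5,9.5],[-24,0,0],1],
  [[1,-66.5,18],[-32,0,0],1],
  [[1,-80.5,28.5],[-40,0,0],1],
  [[1.5,-92.5,41],[-48,0,0],1],
  [[1.5,-92.5,41],[-48,0,0],1],
  [[1.5,-92.5,41],[-48,0,0],1],
  [[1.5,-101.5,39],[-50,0,0],1],
  [[1.5,-110,32],[-50,0,0],1],
  [[1.5,-115.5,38],[-50,0,0],1],
  [[2,-119.5,46],[-50,0,0],1],
  [[2,-119.5,46],[-50,0,0],1],
])

```text
time: 9.6
ee_pos: [0.6066, -0.0402, 0.1978]
tcp_rot: [179.8, -0.0, -178.9]
wrist_force: [0.2, 1.4, -4.5]
opening: 0.009
grasp_force: 51.0
```

```bash
python3 - <<'E'
from h import *
o=obs(); print(o['ee_pos'],o['tcp_rot'],o['q'],o['wrist_force'],o['torque'],o['opening'])
im2,d2,P2=cloud('side'); im,d,P=cloud('top')
save(np.hstack([cv2.resize(im[150:270,240:400],(400,300)),cv2.resize(im2[170:320,240:440],(400,300))]),'pics/c5.png')
B=(-6,124);t=[]
for f in (-8,-16,-24,-32,-40,-48,-56,-62): t.append((tcp_for((-.043,.070),B,f),f,181.2))
t.append((tcp_for((-.038,.059),B,-62),-62,181.2))
rows(t)
E
```

```text
[ 0.60660145 -0.04015658  0.1977925 ] [ 1.79847186e+02 -8.20970501e-04 -1.78869978e+02] [-3.85399329 12.27797271 12.44368405 90.17980541  0.15216508 -4.98403294] [ 0.17714245  1.37866012 -4.4505839 ] [ 0.00974203  0.02898294 -0.05823023] 0.009013433504603985
[[-0.1, -15.0, 4.4], [-7.8, 0.0, -0.1]]
[[0.3, -32.2, 7.1], [-15.8, 0.0, -0.0]]
[[0.6, -48.7, 12.2], [-23.8, 0.0, -0.0]]
[[0.9, -64.4, 19.5], [-31.8, 0.0, -0.0]]
[[1.2, -78.9, 28.9], [-39.8, 0.0, -0.0]]
[[1.5, -92.0, 40.3], [-47.8, 0.0, -0.0]]
[[1.7, -103.3, 53.4], [-55.8, 0.0, -0.0]]
[[1.8, -110.6, 64.1], [-61.8, 0.0, -0.0]]
[[1.7, -105.6, 75.2], [-61.8, 0.0, -0.0]]
```

View pics/c5.png

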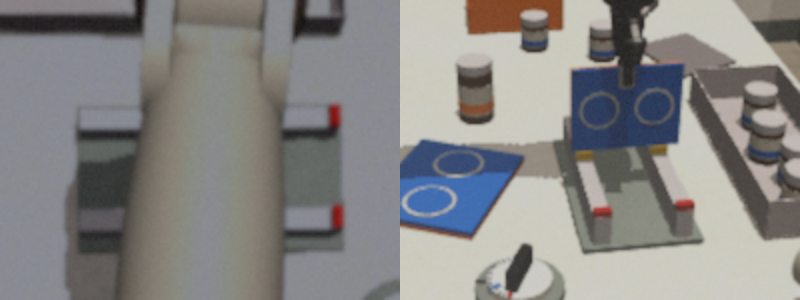

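The plate is held vertical just above the rib. Next I tilt it over to the -y side.

Emit:
play_rows([
  [[0,-15,4.5],[-8,0,0],1],
  [[0.5,-32,7],[-16,0,0],1],
  [[0.5,-48.5,12],[-24,0,0],1],
  [[1,-64.5,19.5],[-32,0,0],1],
  [[1,-79,29],[-40,0,0],1],
  [[1.5,-92,40],[-48,0,0],1],
  [[1.5,-103.5,53.5],[-56,0,0],1],
  [[2,-110.5,64],[-62,0,0],1],
  [[2,-110.5,64],[-62,0,0],1],
  [[2,-110.5,64],[-62,0,0],1],
])

```text
time: 10.7
ee_pos: [0.6073, -0.1493, 0.1326]
tcp_rot: [117.8, -0.1, -178.8]
wrist_force: [1.1, 0.1, -3.1]
opening: 0.0091
grasp_force: 51.3
```

```bash
python3 - <<'E'
from h import *
o=obs(); print(o['ee_pos'],o['tcp_rot'],o['q'],o['wrist_force'],o['torque'],o['opening'])
im2,d2,P=cloud('side')
hsv=cv2.cvtColor(im2,cv2.COLOR_RGB2HSV)
c=im2[150:330,240:480]; save(cv2.resize(c,(800,600)),'pics/c6.png')
im,d,P=cloud('wrist'); hsv=cv2.cvtColor(im,cv2.COLOR_RGB2HSV)
m=(hsv[...,0]>3)&(hsv[...,0]<18)&(hsv[...,1]>140)&(abs(P[...,0]-.607)<.1)&(P[...,2]>.05)&(P[...,2]<.15)&(P[...,1]<0)&(P[...,1]>-.2)
q=P[m]; print(len(q), q.min(0),q.max(0)); c=q.mean(0); print(c,np.linalg.svd(q-c,full_matrices=False)[2][2])
for y in np.arange(-.15,-.02,.02):
    s=q[abs(q[:,1]-y)<.005]
    if len(s): print(y.round(3), np.median(s[:,2]).round(4))
B=(-6,124)
rows([(tcp_for((-.038,.059),B,-62),-62,181.2)])
E
```

```text
[ 0.60726367 -0.14934464  0.13262093] [ 1.17831100e+02 -7.70737935e-02 -1.78808678e+02] [-32.1277246   48.30724024  35.17886534 123.03885117  47.61409302
 -54.57148671] [ 1.06154615  0.1116622  -3.06952947] [-1.45393288 -0.02503544  0.01398101] 0.009115808775401229
4573 [ 0.53042639 -0.19994105  0.05446678] [ 0.63968117 -0.13363568  0.14857728]
[ 0.57828796 -0.15677292  0.14038048] [ 0.01646405 -0.94837152  0.31673396]
-0.15 0.1425
-0.13 0.1337
[[0.8, -10.8, 10.2], [-0.0, 0.1, 0.3]]
```

View pics/c6.png

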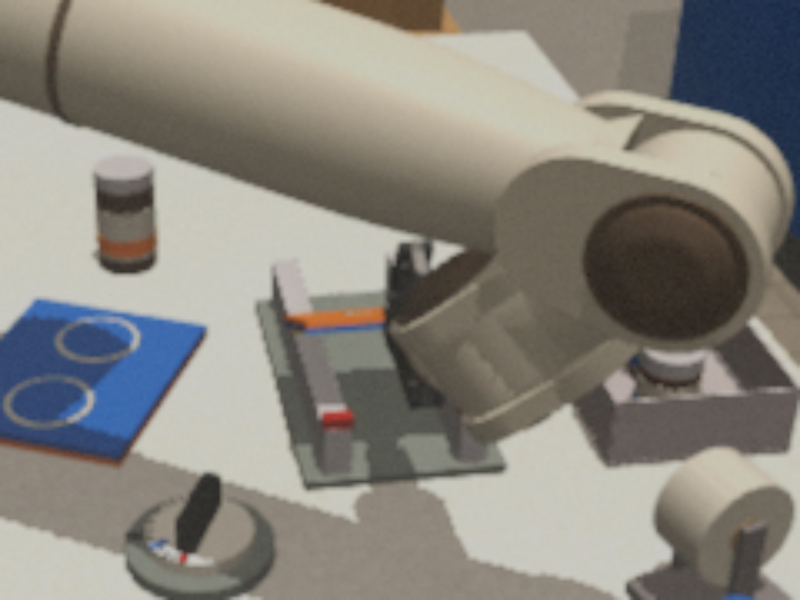

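```bash
python3 - <<'E'
from h import *
B=(-6,124)
rows([(tcp_for((-.038,z),B,f),f,181.2) for z,f in ((.059,-62),(.0585,-67),(.0585,-72),(.0585,-76))])
E
```

```text
[[0.8, -10.8, 10.2], [-0.0, 0.1, 0.3]]
[[1.0, -22.1, 10.4], [-5.0, 0.1, 0.3]]
[[1.1, -32.9, 11.2], [-10.0, 0.0, 0.3]]
[[1.2, -41.5, 12.6], [-14.0, 0.0, 0.3]]
```

Emit:
play_rows([
  [[0.5,-5,5],[0,0,0],1],
  [[0.5,-10.8,10.2],[0,0,0],1],
  [[0.5,-10.8,10.2],[0,0,0],1],
])

```text
time: 11.1
ee_pos: [0.6066, -0.1442, 0.1202]
tcp_rot: [117.8, 0.1, -178.7]
wrist_force: [-0.7, 0.0, -4.3]
opening: 0.0089
grasp_force: 51.3
```

Emit:
play_rows([
  [[0,-11.3,0.2],[-5,0,0],1],
  [[0.3,-22,1],[-10,0,0],1],
  [[0.4,-30.7,2.4],[-14,0,0],1],
  [[0.4,-30.7,2.4],[-14,0,0],1],
])

```text
time: 11.5
ee_pos: [0.5991, -0.1467, 0.0833]
tcp_rot: [105.3, 0.8, 178.9]
wrist_force: [22.8, -35.3, 21.1]
opening: 0.0089
grasp_force: 90.2
```

```bash
python3 - <<'E'
from h import *
o=obs(); print(o['ee_pos'],o['tcp_rot'],o['q'],o['wrist_force'],o['torque'],o['opening'])
im2,d2,P=cloud('side')
c=im2[150:330,240:480]; save(cv2.resize(c,(800,600)),'pics/c7.png')
E
```

```text
[ 0.59906569 -0.14669026  0.08330669] [105.28624713   0.79807655 178.93995827] [-34.19884412  57.44051974  34.63246674 130.49684179  54.06969276
 -68.67287234] [ 22.7568815  -35.34519666  21.05618517] [ 3.0762636  -1.07731577 -4.4227574 ] 0.008942643018197558
```

View pics/c7.png

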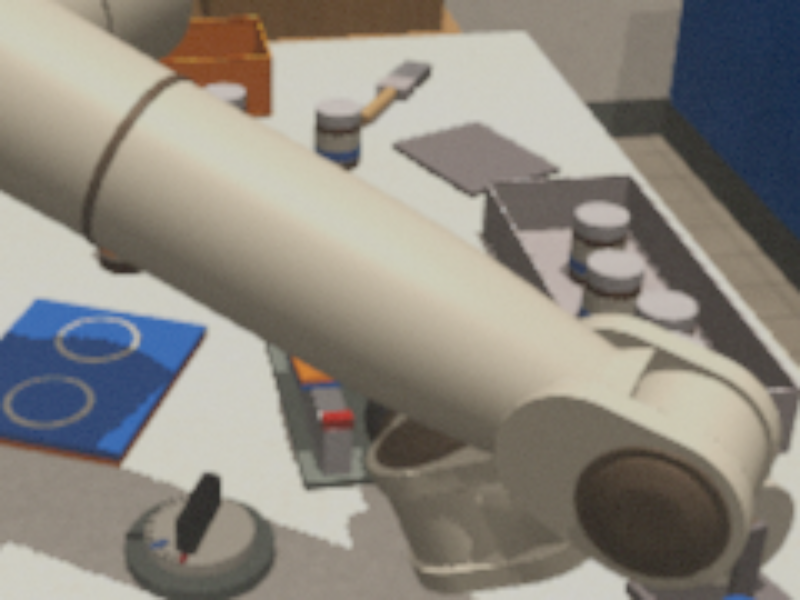

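```bash
python3 - <<'E'
from h import *
B=(-6,124)
rows([(tcp_for((-.040,.0595),B,-68),-68,181.2)])
E
```

```text
[[-8.3, 24.2, -13.1], [6.6, 2.3, 0.1]]
```

Emit:
play_rows([
  [[-4,12,-9],[3,1,0],1],
  [[-4,12,-9],[3,1,0],1],
])

```text
time: 11.75
ee_pos: [0.601, -0.1485, 0.0985]
tcp_rot: [108.7, 0.4, -179.1]
wrist_force: [0.3, -0.5, -2.1]
opening: 0.0091
grasp_force: 63.2
```

```bash
python3 - <<'E'
from h import *
B=(-6,124)
o=obs(); print(o['q'],o['torque'])
rows([(tcp_for((-.040,.0595),B,-68),-68,181.2)])
E
```

```text
[-33.51541839  55.77402489  36.41328442 129.61060633  51.45566632
 -65.22006532] [-1.57898848 -0.02604788 -0.02496773]
[[-6.0, 10.9, -8.2], [3.3, 0.4, 0.3]]
```

Emit:
play_rows([
  [[-3,6,-5],[2,0,0],1],
  [[-6,11,-8],[3.3,0.4,0.3],1],
  [[-6,11,-8],[3.3,0.4,0.3],1],
])

```text
time: 12.05
ee_pos: [0.6065, -0.1513, 0.1092]
tcp_rot: [111.9, -0.2, -178.7]
wrist_force: [-0.4, 1.0, -3.3]
opening: 0.0093
grasp_force: 63.3
```

```bash
python3 - <<'E'
from h import *
o=obs(); print(o['ee_pos'],o['q'],o['torque'])
im,d,P=cloud('wrist'); save(im,'pics/w8.png')
E
```

```text
[ 0.60651926 -0.15131114  0.1092346 ] [-33.02434912  54.19405394  37.55936904 127.98295559  49.97226816
 -61.24688357] [-1.59160537 -0.03842963 -0.00973542]
```

View pics/w8.png

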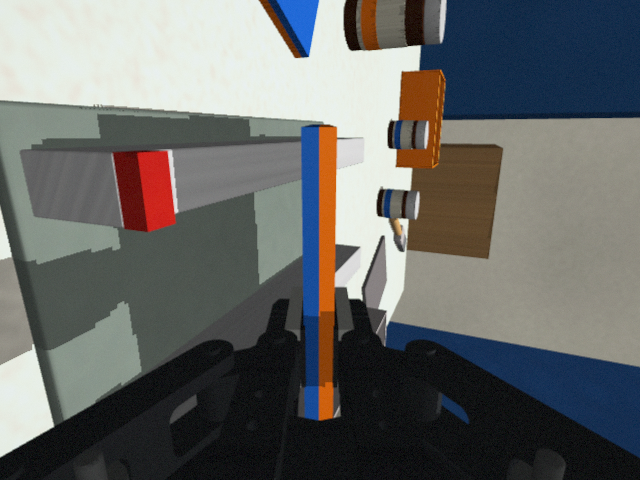

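```bash
python3 - <<'E'
from h import *
t=[((.607,)+tuple(np.array([-.1513,.1092])+s*np.array([np.cos(np.radians(68)),np.sin(np.radians(68))])),-68,181.2) for s in (.02,)]
c=lambda a:(-.034-.13*np.cos(np.radians(a)),.055+.13*np.sin(np.radians(a)))
t+=[(tcp_for(c(22),(-25.5,-5),f),f,181.2) for f in (-68,-60,-52)]
t+=[(tcp_for(c(a),(-25.5,-5),-50),-50,181.2) for a in (18,14,10,6,3,0,-2)]
rows(t)
E
```

```text
[[-0.9, 20.8, -0.3], [0.2, -0.2, -0.2]]
[[-1.0, 20.0, 3.8], [0.2, -0.2, -0.2]]
[[-1.0, 19.0, 7.3], [8.2, -0.2, -0.2]]
[[-1.1, 17.6, 10.6], [16.2, -0.2, -0.2]]
[[-1.1, 8.1, 11.7], [18.2, -0.2, -0.2]]
[[-1.1, -0.9, 12.6], [18.2, -0.2, -0.2]]
[[-1.1, -9.9, 14.2], [18.2, -0.2, -0.2]]
[[-1.1, -18.7, 16.3], [18.2, -0.2, -0.2]]
[[-1.1, -25.2, 18.3], [18.2, -0.2, -0.2]]
[[-1.1, -31.6, 20.7], [18.2, -0.2, -0.2]]
[[-1.2, -35.7, 22.5], [18.2, -0.2, -0.2]]
```

Emit:
play_rows([
  [[0,4,0],[0,0,0],0.85],
  [[0,7,0],[0,0,0],0.75],
  [[0,11,1],[0,0,0],0.65],
  [[-0.5,15,2],[0,0,0],0.55],
  [[-1,20,3],[0,0,0],0.4],
  [[-1,20,4],[0,0,0],0.4],
  [[-1,19,7],[8,0,0],0.4],
  [[-1,17.5,10.5],[16,0,0],0.4],
  [[-1,17.5,10.5],[16,0,0],0.4],
])

```text
time: 13.0
ee_pos: [0.6078, -0.1344, 0.1244]
tcp_rot: [128.1, 0.1, -178.7]
wrist_force: [0.4, 0.1, -0.2]
opening: 0.0517
grasp_force: 0.7
```

```bash
python3 - <<'E'
from h import *
o=obs(); print(o['ee_pos'],o['q'],o['torque'])
im,d,P=cloud('wrist'); save(im,'pics/w9.png')
E
```

```text
[ 0.60775289 -0.13442432  0.12439419] [-29.30142114  39.29200994  26.97454067 110.61464872  42.64743734
 -43.83078741] [-0.92320585 -0.08148852 -0.07024527]
```

View pics/w9.png

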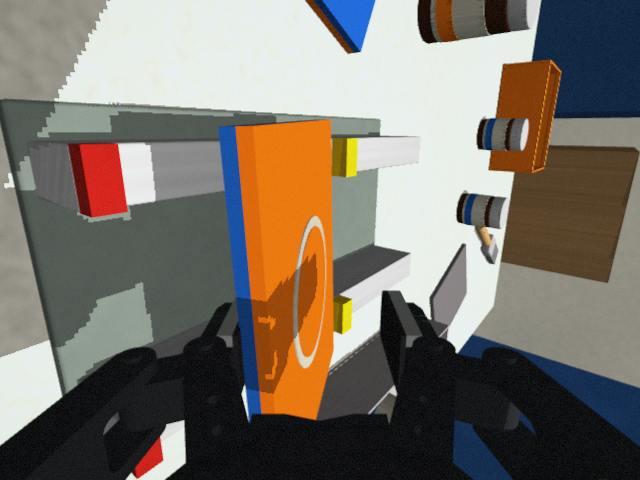

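```bash
python3 - <<'E'
from h import *
c=lambda a:(-.034-.13*np.cos(np.radians(a)),.055+.13*np.sin(np.radians(a)))
t=[(tcp_for(c(a),(-25.5,-5),-50),-50,181.2) for a in (18,14,10,6,3,0)]
t+=[(tcp_for((-.164,.052),(-25.5,-5),-50),-50,181.2),(tcp_for((-.164,.048),(-25.5,0),-50),-50,181.2)]
t+=[(tcp_for((-.164,.048),(-25.5,30),-50),-50,181.2),(tcp_for((-.164,.048),(-25.5,100),-50),-50,181.2)]
rows(t)
E
```

```text
[[-0.0, -11.2, 5.0], [2.2, -0.1, 0.1]]
[[0.0, -19.6, 8.3], [2.2, -0.1, 0.1]]
[[0.1, -27.8, 12.3], [2.2, -0.1, 0.1]]
[[0.1, -35.7, 16.8], [2.2, -0.1, 0.1]]
[[0.1, -41.4, 20.5], [2.2, -0.1, 0.1]]
[[0.1, -46.9, 24.5], [2.2, -0.1, 0.1]]
[[0.1, -49.2, 26.4], [2.2, -0.1, 0.1]]
[[0.2, -52.2, 23.8], [2.2, -0.1, 0.1]]
[[0.7, -51.0, -6.1], [2.2, -0.1, 0.1]]
[[2.0, -48.3, -76.1], [2.2, -0.1, 0.1]]
```

Emit:
play_rows([
  [[0,-11,5],[2,0,0],0.4],
  [[0,-19.5,8.5],[2,0,0],0.4],
  [[0,-28,12.5],[2,0,0],0.4],
  [[0,-35.5,17],[2,0,0],0.4],
  [[0,-41.5,20.5],[2,0,0],0.4],
  [[0,-47,24.5],[2,0,0],0.4],
  [[0,-49,26.5],[2,0,0],0.4],
  [[0,-52,24],[2,0,0],0.4],
  [[0,-52,24],[2,0,0],0.4],
])

```text
time: 13.95
ee_pos: [0.6068, -0.1487, 0.0646]
tcp_rot: [129.8, -0.3, -178.8]
wrist_force: [0.2, 0.5, -0.4]
opening: 0.0511
grasp_force: 0.0
```

```bash
cat > pl.py <<'E'
from h import *
def plate(cam):
    im,d,P=cloud(cam); hsv=cv2.cvtColor(im,cv2.COLOR_RGB2HSV)
    m=(hsv[...,0]>3)&(hsv[...,0]<20)&(hsv[...,1]>130)&(abs(P[...,0]-.607)<.12)&(P[...,2]>.058)&(P[...,2]<.12)&(P[...,1]<0)&(P[...,1]>-.2)
    q=P[m]; c=q.mean(0); n=np.linalg.svd(q-c,full_matrices=False)[2][2]
    r=cv2.minAreaRect((q[:,:2]*1000).astype(np.float32))
    print(cam,len(q),'c',c.round(4),'n',n.round(3),'rect',np.round(r[0],1),np.round(r[1],1),round(r[2],2),q.min(0).round(4),q.max(0).round(4))
    return im,P
E
python3 - <<'E'
from pl import *
o=obs(); print(o['ee_pos'],o['q'],o['torque'])
plate('wrist')
E
```

```text
[ 0.60678084 -0.14868706  0.06458275] [-29.97768555  41.23949947  24.04655947 104.88855953  40.96528102
 -43.32443695] [-0.68999403 -0.01894046  0.08298004]
wrist 39394 c [ 0.5773 -0.135   0.0713] n [ 0.011 -0.077 -0.997] rect [ 606.6 -113.8] [152.5 170.9] 2.51 [ 0.5275 -0.1998  0.0581] [ 0.6821 -0.0263  0.1191]
```

Emit:
play_rows([
  [[0,0,-15],[0,0,0],0.4],
  [[0.5,1,-30],[0,0,0],0.4],
  [[1,2,-60],[0,0,0],0.4],
  [[2,4,-100],[0,0,0],0.4],
  [[2,4,-130],[8,0,0],0.6],
  [[2,4,-150],[16,0,0],0.8],
  [[2,4,-150],[24,0,0],1],
  [[2,4,-150],[32,0,0],1],
])

```text
time: 14.8
ee_pos: [0.6082, -0.2625, 0.1652]
tcp_rot: [162.2, -0.1, -178.9]
wrist_force: [-0.6, 1.2, -0.7]
opening: 0.0001
grasp_force: 0.0
```

```bash
python3 - <<'E'
from pl import *
plate('wrist')
rows([((.607,-.12,.22),0,181.2),((.607,.03,.14),0,181.2),((.607,.005,.069),0,181.2)])
E
```

```text
wrist 27345 c [ 0.6021 -0.1153  0.0697] n [-0.002  0.075  0.997] rect [ 610.6 -113.3] [160.8 142.9] 2.44 [ 0.5277 -0.1843  0.0581] [ 0.6918 -0.0392  0.0761]
[[-1.5, 149.3, -8.5], [17.3, -0.0, 0.1]]
[[-4.9, 268.6, 112.5], [17.3, -0.0, 0.1]]
[[-4.3, 223.6, 172.8], [17.3, -0.0, 0.1]]
```

```bash
python3 - <<'E'
from h import *
rows([((.608,-.225,.1),0,181.2),((.608,-.22,.076),0,181.2),((.608,-.19,.076),0,181.2),((.608,-.18,.076),0,181.2)])
E
```

```text
[[-0.2, 13.3, 74.7], [17.3, -0.0, 0.1]]
[[-0.3, 10.9, 99.1], [17.3, -0.0, 0.1]]
[[-1.0, 39.6, 108.0], [17.3, -0.0, 0.1]]
[[-1.2, 49.1, 111.0], [17.3, -0.0, 0.1]]
```

Emit:
play_rows([
  [[0,6,35],[8,0,0],1],
  [[0,13,75],[17.3,0,0],1],
  [[0,11,99],[17.3,0,0],1],
  [[0,20,102],[17.3,0,0],1],
  [[-1,30,105],[17.3,0,0],1],
  [[-1,35,106.5],[17.3,0,0],1],
  [[-1,39.5,108],[17.3,0,0],1],
  [[-1,39.5,108],[17.3,0,0],1],
])

```text
time: 15.65
ee_pos: [0.6073, -0.19, 0.0743]
tcp_rot: [179.1, -0.2, -178.8]
wrist_force: [0.1, -0.6, -0.6]
opening: 0.0003
grasp_force: 0.0
```

```bash
cat > pl.py <<'E'
from h import *
def plate(cam):
    im,d,P=cloud(cam); hsv=cv2.cvtColor(im,cv2.COLOR_RGB2HSV)
    h=hsv[...,0]
    m=(h>7)&(h<18)&(hsv[...,1]>130)&(abs(P[...,0]-.607)<.12)&(P[...,2]>.061)&(P[...,2]<.12)&(P[...,1]<-.034)&(P[...,1]>-.2)
    q=P[m]; c=q.mean(0)
    A=np.c_[q[:,:2]-[.607,-.1038],np.ones(len(q))]; k=np.linalg.lstsq(A,q[:,2],rcond=None)[0]
    r=cv2.minAreaRect((q[:,:2]*1000).astype(np.float32))
    e=[]
    for x in (.55,.58,.61,.64,.67):
        s=q[abs(q[:,0]-x)<.004]
        if len(s)>20: e.append((x,np.percentile(s[:,1],[1,99]).round(4).tolist()))
    print(cam,len(q),'slope deg x,y',np.degrees(k[:2]).round(2),'z',k[2].round(4),'rect',np.round(r[0],1),np.round(r[1],1),round(r[2],2),e)
    return im,P
E
python3 - <<'E'
from pl import *
o=obs();print(o['ee_pos'],o['wrist_force'])
plate('wrist');plate('top')
E
```

```text
[ 0.6072959  -0.19003449  0.07425708] [ 0.10062915 -0.6380478  -0.57399684]
wrist 69024 slope deg x,y [ 0.62 -4.74] z 0.0694 rect [ 609.8 -124.4] [175.3 129. ] 15.63 [(0.55, [-0.1748, -0.0767]), (0.58, [-0.1736, -0.068]), (0.61, [-0.1713, -0.0595]), (0.64, [-0.1445, -0.05]), (0.67, [-0.0563, -0.0405])]
top 932 slope deg x,y [ 0.66 -3.65] z 0.0697 rect [609.1 -99.4] [158.9 113.4] 2.41 [(0.55, [-0.1111, -0.0495]), (0.58, [-0.1162, -0.0567]), (0.61, [-0.1338, -0.0639]), (0.64, [-0.151, -0.0874])]
```

Emit:
play_rows([
  [[0,2,0],[0,0,0],1],
  [[0,4,0],[0,0,0],1],
  [[0,6,0],[0,0,0],1],
  [[0,8,0],[0,0,0],1],
  [[0,9.5,0],[0,0,0],1],
  [[0,11,0],[0,0,0],1],
  [[0,11,0],[0,0,0],1],
])

```text
time: 16.45
ee_pos: [0.6064, -0.1786, 0.0733]
tcp_rot: [179.1, -0.3, -178.8]
wrist_force: [-1.1, -0.1, 0.1]
opening: 0.0004
grasp_force: 0.4
```

```bash
python3 - <<'E'
from pl import *
o=obs();print(o['ee_pos'],o['wrist_force'])
plate('wrist')
E
```

```text
[ 0.60640894 -0.17857796  0.07331262] [-1.06524671 -0.08251223  0.13412154]
wrist 70228 slope deg x,y [ 0.58 -0.44] z 0.0648 rect [ 602.3 -117.2] [143.1 161.9] 2.07 [(0.55, [-0.1658, -0.0637]), (0.58, [-0.165, -0.0554]), (0.61, [-0.1607, -0.0475]), (0.64, [-0.1298, -0.0384]), (0.67, [-0.0438, -0.0343])]
```

Emit:
play_rows([
  [[0,-8,0],[0,0,0],1],
  [[0,-8,-40],[0,0,0],1],
  [[0,0,-80],[0,0,0],1],
  [[0,40,-100],[0,0,0],1],
  [[0,90,-100],[0,0,0],1],
  [[0,140,-100],[0,0,0],1],
  [[0,188,-90],[0,0,0],1],
  [[0,188,-45],[0,0,0],1],
  [[0,188,0],[0,0,0],1],
  [[0,175,0],[0,0,0],1],
  [[0,168,0],[0,0,0],1],
  [[0,162,0],[0,0,0],1],
  [[0,162,0],[0,0,0],1],
])

```text
time: 17.8
ee_pos: [0.6044, -0.0185, 0.0787]
tcp_rot: [179.1, -0.1, -178.9]
wrist_force: [-1.5, 0.2, 0.9]
opening: -0.0002
grasp_force: 0.0
```

```bash
python3 - <<'E'
from pl import *
o=obs();print(o['ee_pos'],o['wrist_force'])
plate('wrist')
E
```

```text
[ 0.60436161 -0.01854152  0.07873614] [-1.52740988  0.22121352  0.88368019]
wrist 7697 slope deg x,y [-0.15  1.01] z 0.0651 rect [603.9 -98.7] [147.2 129.3] 0.88 [(0.58, [-0.1405, -0.0355]), (0.61, [-0.1456, -0.0346]), (0.64, [-0.1545, -0.0941]), (0.67, [-0.1615, -0.1429])]
```

Emit:
play_rows([
  [[-2,2,6],[0,0,0],1],
  [[-2,-1,6],[0,0,0],1],
  [[-2,-3,6],[0,0,0],1],
  [[-2,-4,6],[0,0,0],1],
  [[-2,-5,6],[0,0,0],1],
  [[-2,-6,6],[0,0,0],1],
  [[-2,-6,6],[0,0,0],1],
])

```text
time: 18.55
ee_pos: [0.605, -0.0226, 0.0699]
tcp_rot: [179.0, -0.3, -178.8]
wrist_force: [0.2, 1.2, -0.3]
opening: -0.0002
grasp_force: 0.9
```

Emit:
play_rows([
  [[0,-1,0],[0,0,0],1],
  [[0,-2,0],[0,0,0],1],
  [[0,-3,0],[0,0,0],1],
  [[0,-3,0],[0,0,0],1],
])

```text
time: 18.95
ee_pos: [0.6051, -0.0258, 0.0699]
tcp_rot: [179.1, -0.3, -178.8]
wrist_force: [0.5, 2.2, -0.2]
opening: 0.0002
grasp_force: 1.2
```

```bash
python3 - <<'E'
from pl import *
o=obs();print(o['ee_pos'],o['wrist_force'],o['joint_efforts'])
plate('wrist')
E
```

```text
[ 0.60511783 -0.02581519  0.06986264] [ 0.47406622  2.24951529 -0.18582492] [-1.51236523e+00 -6.03634429e+01  4.59658027e+01  2.78121885e-02
 -5.93907405e-01 -1.44669414e-02]
wrist 8250 slope deg x,y [-1.57  0.63] z 0.0659 rect [603.6 -93.4] [105.  160.2] 77.42 [(0.58, [-0.1403, -0.0394]), (0.61, [-0.1472, -0.0413]), (0.64, [-0.1546, -0.0692]), (0.67, [-0.1618, -0.1553])]
```

Emit:
play_rows([
  [[0,-1,0],[0,0,0],1],
  [[0,-1.5,0],[0,0,0],1],
  [[0,-2,0],[0,0,0],1],
  [[0,-2,0],[0,0,0],1],
])

```text
time: 19.4
ee_pos: [0.6053, -0.0272, 0.0698]
tcp_rot: [179.0, -0.3, -178.7]
wrist_force: [0.4, 6.4, 0.5]
opening: -0.0002
grasp_force: 3.1
```

Emit:
play_rows([
  [[0,-0.7,0],[0,0,0],1],
  [[0,-1.5,0],[0,0,0],1],
  [[0,-1.5,0],[0,0,0],1],
])

```text
time: 19.7
ee_pos: [0.606, -0.0277, 0.0699]
tcp_rot: [178.9, -0.2, -178.7]
wrist_force: [4.8, 11.9, -0.6]
opening: -0.0001
grasp_force: 5.5
```

```bash
python3 - <<'E'
from h import *
rows([((.607,-.015,.09),0,181.2),((.607,-.02,.2),0,181.2),((.43,-.25,.26),0,181.2)])
E
```

```text
[[-1.3, 13.1, -19.9], [1.1, -0.2, 0.1]]
[[-0.7, 10.2, -129.9], [1.1, -0.2, 0.1]]
[[181.7, -214.5, -193.6], [1.1, -0.2, 0.1]]
```

Emit:
play_rows([
  [[0,6,0],[0,0,0],1],
  [[-1,12,-10],[1,0,0],1],
  [[-1,12,-60],[1,0,0],0.8],
  [[-1,10,-110],[1,0,0],0.5],
  [[30,-30,-140],[1,0,0],0.3],
  [[60,-66,-155],[1,0,0],0.3],
  [[90,-103,-165],[1,0,0],0.3],
  [[120,-140,-175],[1,0,0],0.3],
  [[150,-176,-185],[1,0,0],0.3],
  [[181,-214,-193],[1,0,0],0.3],
  [[181,-214,-193],[1,0,0],0.3],
  [[181,-214,-193],[1,0,0],0.3],
])

```text
time: 20.9
ee_pos: [0.4293, -0.2511, 0.2612]
tcp_rot: [-179.8, -0.3, -178.9]
wrist_force: [-0.2, 0.8, 0.0]
opening: 0.0597
grasp_force: 0.0
```

```bash
cat > dial.py <<'E'
from h import *
def dial(c=(.4315,-.2545)):
    im,d,P=cloud('wrist'); hsv=cv2.cvtColor(im,cv2.COLOR_RGB2HSV); H,S,V=[hsv[...,i].astype(int) for i in range(3)]
    q=P-np.array([c[0],c[1],0]); r=np.hypot(q[...,0],q[...,1]); th=np.degrees(np.arctan2(q[...,1],q[...,0]))%360
    disc=(r<.075)&(P[...,2]>.021)&(P[...,2]<.031)
    base=(r<.085)&(P[...,2]>.010)&(P[...,2]<.018)
    for n,m in (('disc',disc),('base',base)):
        # circle centre from outermost points
        xy=(P[m][:,:2]*1000).astype(np.float32); (cx,cy),rad=cv2.minEnclosingCircle(xy); print(n,len(xy),round(cx,1),round(cy,1),round(rad,1))
    def ang(n,m,rr):
        m=m&(r>rr[0])&(r<rr[1])
        if m.sum(): print(n,m.sum(),'theta',np.median(th[m]).round(1),'r',np.median(r[m]).round(4), 'c',P[m][:,:2].mean(0).round(4))
    ang('blue',disc&(H>95)&(H<130)&(S>90),(.02,.05)); ang('red',disc&((H<8)|(H>170))&(S>110),(.02,.05))
    ang('index',base&(V<60)&(abs(th-180)<30),(.044,.06))
    bar=(r<.045)&(P[...,2]>.05)&(P[...,2]<.062)
    rr=cv2.minAreaRect((P[bar][:,:2]*1000).astype(np.float32)); b=cv2.boxPoints(rr); e=max((b[1]-b[0],b[2]-b[1]),key=np.linalg.norm)
    print('bar',bar.sum(),np.round(rr[0],1),np.round(rr[1],1),'angle',np.degrees(np.arctan2(e[1],e[0])).round(1))
    return im
E
python3 - <<'E'
from pl import *
from dial import dial
o=obs();print(o['ee_pos'])
save(dial(),'pics/d1.png'); plate('top')
E
```

```text
[ 0.42927569 -0.25112092  0.26123979]
disc 3976 433.3 -257.5 42.0
base 4282 433.2 -257.7 57.9
blue 82 theta 211.9 r 0.0344 c [ 0.4022 -0.2727]
red 46 theta 250.6 r 0.0398 c [ 0.4183 -0.292 ]
index 47 theta 169.4 r 0.0498 c [ 0.3826 -0.2454]
bar 1228 [ 433.4 -257.5] [65.9 16.5] angle 66.3
top 20 slope deg x,y [ 0.24 -2.55] z 0.062 rect [ 588.6 -159.1] [ 66.3 163.9] 62.93 []
```

```bash
python3 - <<'E'
from h import *
rows([((.4333,-.2576,.11),0,246.3),((.4333,-.2576,.051),0,246.3)])
E
```

```text
[[-3.7, -7.7, 150.4], [0.1, -0.4, -65.1]]
[[-4.1, -7.7, 209.4], [0.1, -0.4, -65.1]]
```

Emit:
play_rows([
  [[-3.7,-7.7,20],[0,0,-8.5],0.6],
  [[-3.7,-7.7,45],[0,0,-17],0.6],
  [[-3.7,-7.7,70],[0,0,-25.5],0.6],
  [[-3.7,-7.7,95],[0,0,-34],0.6],
  [[-3.7,-7.7,120],[0,0,-42.5],0.6],
  [[-3.7,-7.7,140],[0,0,-51],0.6],
  [[-3.7,-7.7,150],[0,-0.4,-59.5],0.6],
  [[-3.7,-7.7,150],[0,-0.4,-65],0.6],
  [[-4,-7.7,170],[0,-0.4,-65],0.6],
  [[-4,-7.7,190],[0,-0.4,-65],0.6],
  [[-4,-7.7,205],[0,-0.4,-65],0.6],
  [[-4,-7.7,209],[0,-0.4,-65],0.6],
  [[-4,-7.7,209],[0,-0.4,-65],0.6],
  [[-4,-7.7,209],[0,-0.4,-65],1],
  [[-4,-7.7,209],[0,-0.4,-65],1],
  [[-4,-7.7,209],[0,-0.4,-65],1],
  [[-4,-7.7,209],[0,-0.4,-65],1],
], grip_force=40)

```text
time: 22.7
ee_pos: [0.4337, -0.2583, 0.0522]
tcp_rot: [-179.9, 0.1, -113.8]
wrist_force: [2.7, 2.0, 4.8]
opening: 0.0147
grasp_force: 42.4
```

Emit:
play_rows([
  [[0,0,0],[0,0,6],1],
  [[0,0,0],[0,0,13],1],
  [[0,0,0],[0,0,20],1],
  [[0,0,0],[0,0,27],1],
  [[0,0,0],[0,0,34],1],
  [[0,0,0],[0,0,40],1],
  [[0,0,0],[0,0,40],1],
  [[0,0,0],[0,0,40],1],
  [[0,0,0],[0,0,40],0.6],
  [[0,0,0],[0,0,40],0.6],
  [[0,0,-20],[0,0,40],0.6],
  [[0,0,-60],[0,0,40],0.6],
  [[0,0,-110],[0,0,40],0.4],
  [[0,0,-160],[0,0,40],0.2],
  [[0,0,-205],[0,0,40],0.1],
  [[0,0,-205],[0,0,40],0],
])

```text
time: 24.3
ee_pos: [0.434, -0.2594, 0.2626]
tcp_rot: [-179.7, 0.3, -153.8]
wrist_force: [0.2, -0.8, -0.8]
opening: 0.0854
grasp_force: 0.0
```

```bash
python3 - <<'E'
from pl import *
from dial import dial
o=obs();print(o['ee_pos'],o['tcp_rot'])
dial((.4333,-.2576)); plate('wrist')
E
```

```text
[ 0.43400607 -0.25944372  0.26256802] [-179.69593217    0.29757282 -153.78169585]
disc 4249 433.6 -257.5 42.2
base 4300 433.4 -257.8 57.9
blue 80 theta 165.4 r 0.0348 c [ 0.3995 -0.2489]
red 51 theta 205.4 r 0.0372 c [ 0.3999 -0.2734]
index 63 theta 166.5 r 0.0505 c [ 0.3841 -0.2458]
bar 1220 [ 433.1 -257.7] [65.4 15.5] angle 25.9
wrist 6005 slope deg x,y [0.38 0.15] z 0.0644 rect [ 582.9 -113.6] [105.8 116.2] 1.65 [(0.55, [-0.1714, -0.0587]), (0.58, [-0.1714, -0.0587]), (0.61, [-0.1706, -0.1334])]
```

```bash
python3 - <<'E'
from h import *
rows([((.4,.222,.25),0,181.2)])
E
```

```text
[[-182.7, 446.1, 7.5], [0.1, 0.1, 25.0]]
```

Emit:
play_rows([
  [[-18,45,0],[0,0,3],0],
  [[-36,89,1],[0,0,6],0],
  [[-55,134,2],[0,0,9],0],
  [[-73,178,3],[0,0,12],0],
  [[-91,223,4],[0,0,15],0],
  [[-110,268,5],[0,0,18],0],
  [[-128,312,6],[0,0,21],0],
  [[-146,357,7],[0,0,23],0],
  [[-164,401,7.5],[0,0,25],0],
  [[-182.7,446,7.5],[0,0,25],0],
  [[-182.7,446,7.5],[0,0,25],0],
  [[-182.7,446,7.5],[0,0,25],0],
])

```text
time: 25.6
ee_pos: [0.3989, 0.2228, 0.248]
tcp_rot: [180.0, -0.2, -178.6]
wrist_force: [0.3, -0.2, 0.4]
opening: 0.0855
grasp_force: 0.0
```

```bash
python3 - <<'E'
from pl import *
o=obs();print(o['ee_pos'],o['tcp_rot'])
im,d,P=cloud('wrist')
m=(P[...,2]>.104)&(P[...,2]<.118)&(np.hypot(P[...,0]-.4,P[...,1]-.222)<.05)
c,r=cv2.minEnclosingCircle((P[m][:,:2]*1000).astype(np.float32)); print('jar',m.sum(),np.round(c,1),r,np.median(P[m],0))
im,P=plate('top')
hsv=cv2.cvtColor(im,cv2.COLOR_RGB2HSV)
m=(hsv[...,1]<90)&(hsv[...,2]>90)&(abs(P[...,0]-.607)<.05)&(abs(P[...,1]+.104)<.05)&(P[...,2]>.058)
(c,r)=cv2.minEnclosingCircle((P[m][:,:2]*1000).astype(np.float32)); print('ring',m.sum(),np.round(c,1),r,P[m].mean(0))
o=np.array(o['ee_pos'])
rows([((c[0]/1000,c[1]/1000,.24),0,181.2)])
E
```

```text
[0.39887563 0.22284847 0.24802574] [ 1.79976562e+02 -1.64846857e-01 -1.78604212e+02]
jar 4909 [400.1 221.5] 29.99643898010254 [0.39851747 0.22161902 0.10910956]
top 21 slope deg x,y [-0.1  -1.89] z 0.0634 rect [ 583.2 -152.2] [ 76.2 174.2] 57.41 []
ring 171 [ 611.5 -104. ] 38.026695251464844 [ 0.61039171 -0.10441578  0.06501898]
[[-205.1, -329.8, 8.2], [0.1, -0.1, 0.0]]
```

Emit:
play_rows([
  [[-1,-1,45],[0,0,0],0],
  [[-1,-1,90],[0,0,0],0],
  [[-1,-1,130],[0,0,0],0],
  [[-1,-1,160],[0,0,0],0],
  [[-1,-1,173],[0,0,0],0],
  [[-1,-1,173],[0,0,0],0],
  [[-1,-1,173],[0,0,0],0.2],
  [[-1,-1,173],[0,0,0],0.5],
  [[-1,-1,173],[0,0,0],0.5],
  [[-1,-1,173],[0,0,0],0.5],
  [[-1,-1,173],[0,0,0],0.5],
  [[-1,-1,163],[0,0,0],0.5],
  [[-1,-1,120],[0,0,0],0.5],
  [[-1,-1,75],[0,0,0],0.5],
  [[-1,-1,35],[0,0,0],0.5],
  [[-1,-1,25],[0,0,0],0.5],
  [[-1,-1,25],[0,0,0],0.5],
], grip_force=40)

```text
time: 27.4
ee_pos: [0.4013, 0.2218, 0.2266]
tcp_rot: [179.8, 0.2, -178.8]
wrist_force: [0.0, 0.7, -4.0]
opening: 0.059
grasp_force: 45.4
```

```bash
python3 - <<'E'
from h import *
o=obs();print(o['ee_pos'],o['tcp_rot'],o['torque'])
rows([((.6105,-.104,.22),0,181.2),((.6105,-.104,.146),0,181.2)])
E
```

```text
[0.40130565 0.22182443 0.2266179 ] [ 1.79781432e+02  1.50140330e-01 -1.78758496e+02] [ 0.06148143 -0.00065135 -0.0183134 ]
[[-202.1, -330.3, 5.9], [0.2, 0.2, 0.0]]
[[-201.9, -330.6, 79.9], [0.2, 0.2, 0.0]]
```

Emit:
play_rows([
  [[-20,-33,0],[0,0,0],0.5],
  [[-45,-73,1],[0,0,0],0.5],
  [[-70,-114,2],[0,0,0],0.5],
  [[-95,-155,3],[0,0,0],0.5],
  [[-120,-196,4],[0,0,0],0.5],
  [[-145,-237,5],[0,0,0],0.5],
  [[-170,-278,6],[0,0,0],0.5],
  [[-188,-308,6],[0,0,0],0.5],
  [[-199,-325,6],[0,0,0],0.5],
  [[-202,-330.5,6],[0,0,0],0.5],
  [[-202,-330.5,6],[0,0,0],0.5],
  [[-202,-330.5,35],[0,0,0],0.5],
  [[-202,-330.5,60],[0,0,0],0.5],
  [[-202,-330.5,75],[0,0,0],0.5],
  [[-202,-330.5,80],[0,0,0],0.5],
  [[-202,-330.5,80],[0,0,0],0.5],
])

```text
time: 29.0
ee_pos: [0.6093, -0.1037, 0.1445]
tcp_rot: [179.9, 0.0, -178.7]
wrist_force: [0.2, 0.3, -2.6]
opening: 0.0592
grasp_force: 44.6
```

```bash
python3 - <<'E'
from h import *
o=obs();print(o['ee_pos'],o['tcp_rot'],o['torque'],o['wrist_force'])
rows([((.6105,-.104,.1405),0,181.2)])
im,d,P=cloud('wrist')
hsv=cv2.cvtColor(im,cv2.COLOR_RGB2HSV)
m=(P[...,2]>.168)&(P[...,2]<.19)&(np.hypot(P[...,0]-.61,P[...,1]+.104)<.05)&(hsv[...,2]>90)
print('jar top',m.sum(),np.median(P[m],0), cv2.minEnclosingCircle((P[m][:,:2]*1000).astype(np.float32)))
E
```

```text
[ 0.60930574 -0.10367372  0.14454507] [ 1.79863863e+02  6.05769944e-03 -1.78716937e+02] [-0.01841144 -0.01122704  0.0060217 ] [ 0.18463591  0.30448405 -2.64787033]
[[-1.2, -0.4, 4.0], [0.1, 0.0, 0.1]]
jar top 20381 [ 0.59994907 -0.1032276   0.17503617] ((610.4868774414062, -104.21092224121094), 49.678165435791016)
```

Emit:
play_rows([
  [[-1,0,0.5],[0,0,0],0.5],
  [[-1,0,1],[0,0,0],0.5],
  [[-1,0,1],[0,0,0],0.5],
])

```text
time: 29.35
ee_pos: [0.6111, -0.1042, 0.1438]
tcp_rot: [179.9, 0.1, -178.7]
wrist_force: [-1.1, 0.6, 2.9]
opening: 0.0587
grasp_force: 45.0
```

Emit:
play_rows([
  [[0,0,0],[0,0,0],0.2],
  [[0,0,0],[0,0,0],0.1],
  [[0,0,0],[0,0,0],0],
  [[0,0,0],[0,0,0],0],
  [[0,0,-15],[0,0,0],0],
  [[0,0,-45],[0,0,0],0],
  [[0,0,-90],[0,0,0],0],
  [[0,0,-130],[0,0,0],0],
  [[45,0,-150],[0,0,0],0],
  [[90,20,-150],[0,0,0],0],
  [[130,60,-150],[0,0,0],0],
  [[170,100,-150],[0,0,0],0],
  [[200,150,-150],[0,0,0],0],
  [[200,200,-150],[0,0,0],0],
  [[200,240,-150],[0,0,0],0],
  [[200,240,-150],[0,0,0],0],
])

```text
time: 30.95
ee_pos: [0.4045, 0.1346, 0.295]
tcp_rot: [179.8, 0.1, -178.5]
wrist_force: [0.0, -0.8, -0.2]
opening: 0.0854
grasp_force: 0.0
```

```bash
python3 - <<'E'
from h import *
im,d,P=cloud('top')
m=(P[...,2]>.165)&(P[...,2]<.185)&(np.hypot(P[...,0]-.61,P[...,1]+.104)<.06)
print('jar',m.sum(),cv2.minEnclosingCircle((P[m][:,:2]*1000).astype(np.float32)),np.median(P[m],0))
# plate outline: surface at plate height on the -y half
for n in ('top','side'):
    if n=='side': im,d,P=cloud(n)
    h=cv2.cvtColor(im,cv2.COLOR_RGB2HSV)
    m=(h[...,0]>2)&(h[...,0]<25)&(h[...,1]>80)&(P[...,2]>.058)&(P[...,2]<.072)&(abs(P[...,0]-.607)<.1)&(P[...,1]<-.035)&(P[...,1]>-.178)
    q=P[m]; r=cv2.minAreaRect((q[:,:2]*1000).astype(np.float32)); k=np.linalg.lstsq(np.c_[q[:,:2]-[.607,-.104],np.ones(len(q))],q[:,2],rcond=None)[0]
    print(n,len(q),np.round(r[0],1),np.round(r[1],1),round(r[2],2),'slopes',np.degrees(k[:2]).round(2),k[2].round(4), 'hue med',np.median(h[m],0))
print(obs()['time'],obs()['ee_pos'],obs()['wrist_force'])
E
```

```text
jar 428 ((608.4823608398438, -102.84907531738281), 30.028635025024414) [ 0.60750519 -0.1024349   0.17409321]
top 1937 [ 610.4 -107.9] [162.2 137.6] 1.61 slopes [-0.23  0.13] 0.0646 hue med [ 21. 176. 138.]
side 1092 [ 612.  -104.9] [160.8 142.4] 1.55 slopes [ 0.06 -0.11] 0.0638 hue med [ 15. 178. 199.]
31.05 [0.40530346 0.13210984 0.29463732] [-0.1530982  -1.48091506  0.04725016]
```

```bash
python3 -c "
from h import *
print(workorder.job_done())"
```

```text
the job is handed in; nothing more can be done
None
```

I handed the job in at about 31 s of the 72 s allowed. By my last measurements, the plate lies flat, orange side up, against both stops. The dial reads about 39–40, and the tall jar stands about 2 mm from the ring's centre. The hand-in call returned no verdict.

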